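# Sort the handful of fidget things into the cubby trays

### The arm

A 6-joint arm with a two-finger parallel gripper is mounted at the origin on the work surface. World frame = base frame: x ahead of the robot, y to its left, z up, the work surface at z = 0. Lengths are in mm, angles in rad, forces in N, time in s.
With the tool pointing down it reaches from about 350 to 975 mm from the base axis. Payload 7.1 kg.
Tool frame: the origin (TCP) lies between the finger pads; the fingertips stand 19 mm ahead of it and the grasp point (between the pads) is the TCP (ctrl.tcp_to_tips is the distance from the TCP to the fingertips, in mm); z points along the fingers, y is the line along which they close (so a half turn about z gives the same grasp; the last joint's range is limited). The gripper opens to 88 mm and grips with 3 to 60 N. Pads are 20 mm wide; open, the fingers measure 115 mm over their backs; the gripper's body (75 mm by 178 mm) begins 61 mm behind the grasp point.
Start: joints at [1.189, 0.423, 1.63, -0, 1.089, -0.019], TCP at [221.776, 584.312, 241.675] pointing down, gripper open.
Joint ranges: [-3, 3], [-0.9, 2.11], [0.09, 2.58], [-1.31, 4.45], [0.11, 2.69], [-2.54, 2.54]. Speed limits (rad/s): [2.39, 2.39, 3.01, 3.14, 3.14, 3.14].

### API

Orientations are given as a rotation vector (axis times angle).
In Python, from workcell import status, optics, ctrl gives the robot as it stands. The module is installed in compiled form; this text tells all that it offers.
- The arm moves only by the shell command python3 -m inch 'ROWS'. ROWS is JSON, a list that holds one entry, the list of rows, each a list of 7 numbers: the shift along the tool's x, y, z in mm, then the turn, a rotation vector about the tool's x, y, z in rad, then the opening in per cent of the stroke, from 0 (shut) to 100 (fully open). A call has 1 to 20 rows; each row is the pose to reach, as a shift and turn from the pose commanded when the call began, along the tool's axes at that moment; what a row does not reach only later rows make up. A row lasts 1/10 s, in which the tool goes at most 50 mm and 8.59 degrees, less where a joint would pass 70% of its speed; a pose out of reach is approached as far as the arm can. A call with a gripper value outside its range is refused whole. The fingers move at their own pace and stop on an object; the grip force is fixed at half the most. Time passes only in rows, so rows that repeat a pose let the fingers close. It gives the time, the measured TCP pose, the force, the opening and the grip force at its end, in the units of the state.
- status.get_obs(): the state, without advancing time (a new reading comes with each control period).
- optics.get_image(name): name is "scene" or "top"; returns a dict with "frame" (400x640x3 uint8, red, green, blue), "fx", "fy", "cx", "cy" (pixels), "k1" (the pictures are not rectified: a ray, as slopes to the right and down, at radius r is drawn at 1 + k1 r^2 times it, then the intrinsics apply), "rvec" (rotation vector, rad) and "tvec" (3), from world to camera coordinates, as OpenCV has them. Camera axes: x right, y down, z forward; pixel columns grow to the right and rows downward; lengths in mm; the calibration is good to about 2 mm. A picture is of the moment at which its call begins. There is no depth.
- ctrl.close_job(): hands the job in; it is judged then, once.
The state is a dict: "t": time; "qpos": joint angles; "qvel": joint speeds; "joint_torque": joint torques, N m; "ee_pos": TCP position; "orientation": TCP orientation; "ft_force": force on the tool from outside, world axes, zero at the start; "moment": the same for the moment, N m; "width": finger opening in mm; "grasp_force": force on a finger pad.
Only numpy, scipy, OpenCV 4.12 (cv2) and the standard library are available. Lean on these libraries where they do the work, as an engineer would, in place of code of your own. Each camera call takes 0.05 s, during which the arm holds its last target. There are 200 camera calls.

### The job

Sort the mixed handful on the table into the three grey metal trays: both ceramic worry stones in the round dish, both maple blocks (the round one and the cross) in the oblong tray, and the stainless whistle ring in the square tray, each lying flat on its tray's floor as it lay on the table, not on top of another thing or on a rim. Set the stones down gently, do not let them drop, and leave the stacking cone and the light cube standing where they are.

Things in the scene. Friction and masses are not known exactly. Their poses are not given: they have to be found in the camera images.
- large_stone: The larger of two smooth oval white ceramic worry stones, 60 (x) by 42 (y) by 20 mm high, about 50 g, with rounded sides that are widest at half height. Origin: centre of its underside; x along its length, z up. Lies flat.
- small_stone: The smaller white ceramic worry stone, 44 (x) by 32 (y) by 16 mm high, about 30 g, same form. Origin: centre of its underside; x along its length, z up. Lies flat.
- round_block: Shape-sorter block of pale maple: an upright cylinder, 44 mm diameter, 30 mm high, about 30 g. Origin: centre of its underside, z up.
- cross_block: Shape-sorter block of pale maple: a plus-shaped cross, both bars 48 mm long and 18 mm wide, 30 mm high, about 30 g. Origin: centre of its underside; the bars run along its x and y, z up.
- whistle_ring: Stainless whistle ring lying flat: a ring of 48 mm outer and 36 mm inner diameter, 12 mm high, with a 12 mm thick round whistle tube that sticks out along +x to 46 mm from the ring's centre; about 50 g. Origin: centre of the ring, on its underside; z up.
- round_dish: Round open dish of grey powder-coated metal, fixed. 148 mm outer diameter, walls 3 mm thick and 18 mm high, inner floor 4 mm above the table. Origin: centre of its underside, z up.
- oblong_tray: Oblong open tray of grey powder-coated metal, fixed. 160 (x) by 106 (y) mm outside, walls 4 mm thick, 20 mm high, inner floor 4 mm above the table. Origin: centre of its underside; x along its length, z up.
- square_tray: Square open tray of grey powder-coated metal, fixed. 116 by 116 mm outside, walls 4 mm thick, 20 mm high, inner floor 4 mm above the table. Origin: centre of its underside; x and y along its sides, z up.
- stacking_cone: Bystander: mustard silicone stacking cone, loose, 80 mm across at the foot, narrowing in steps to the top at 80 mm. Origin: centre of its underside. Stands among the trays; leave it.
- light_cube: Bystander: frosted acrylic light cube with a press button on top, loose, 70 by 70 mm, 71 mm high with the button. Origin: centre of its underside. Stands among the trays; leave it.

How it is judged:
By the outcome, as a careful person would: the job done as asked, in the order asked, and still so for the second after the job is handed in, with the robot touching nothing.
It also fails if it takes over 131 s, if anything falls off the work surface, if the arm or the gripper's body presses on something with over 40 N, if the wrist force passes 120 N, or if a joint passes its speed limit or range.

## Working session

There is one attempt and no reset: what is moved stays moved. The work goes in short steps, Python scripts to look and compute and a shell command to move; the robot and the scene stay as the last step left them, time stands still between calls to the robot, and variables do not carry over. Pictures are saved under pics/ and viewed, at most 14 in all, crops included, and the job is handed in when it is done.

```bash
mkdir -p pics
python3 - <<'E'
from workcell import status, optics, ctrl
import cv2
for n in("top","scene"):
    d=optics.get_image(n); cv2.imwrite(f"pics/{n}0.png",d["frame"][:,:,::-1])
    print({k:v for k,v in d.items() if k!="frame"})
print(status.get_obs(), ctrl.tcp_to_tips)
E
```

```text
{'fx': 450.68471560312736, 'fy': 450.68471560312736, 'cx': 312.708010963339, 'cy': 204.52403447007694, 'k1': 0.014470495828322029, 'rvec': array([ 2.15096177, -2.19374158,  0.04458889]), 'tvec': array([  21.9290612 ,  516.28897717, 1073.02465013])}
{'fx': 506.74112251218713, 'fy': 506.74112251218713, 'cx': 323.71113815690023, 'cy': 196.00687722919523, 'k1': -0.15050831129771572, 'rvec': array([ 1.60271339,  1.63726493, -0.91719504]), 'tvec': array([  -3.01766737, -260.02922073, 1643.78187401])}
{'t': 0.1, 'qpos': array([ 1.18897470e+00,  4.23780581e-01,  1.63060051e+00, -3.10769377e-05,
        1.08865089e+00, -1.89976667e-02]), 'qvel': array([-6.23381609e-04, -1.40592255e-03, -3.21895632e-03, -3.71897270e-04,
        7.56439147e-04,  8.44596892e-05]), 'joint_torque': array([ 1.03785904e-03, -5.45617926e+01, -2.74325538e+01,  6.46189204e-02,
        1.87482673e-02,  1.22146952e-05]), 'ee_pos': array([221.62229429, 583.86464119, 240.97447549]), 'orientation': array([-5.66732362e-01, -3.08978690e+00,  2.22407488e-03]), 'ft_force': array([ 0.06725032, -0.50904794, -0.35328723]), 'moment': array([-0.00998327, -0.0089768 , -0.01072507]), 'grasp_force': 0.0, 'width': 87.83082985798183} 19.0
```

View pics/top0.png

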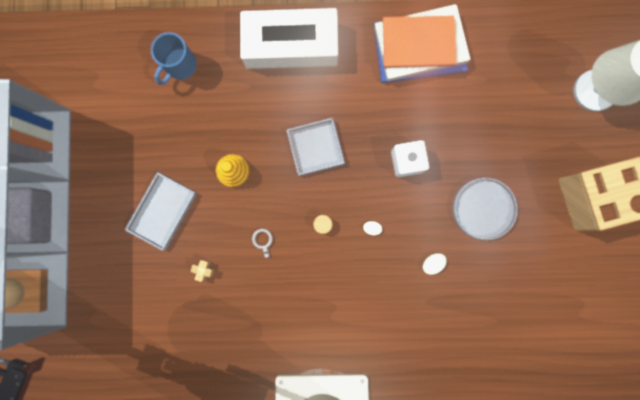

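View pics/scene0.png

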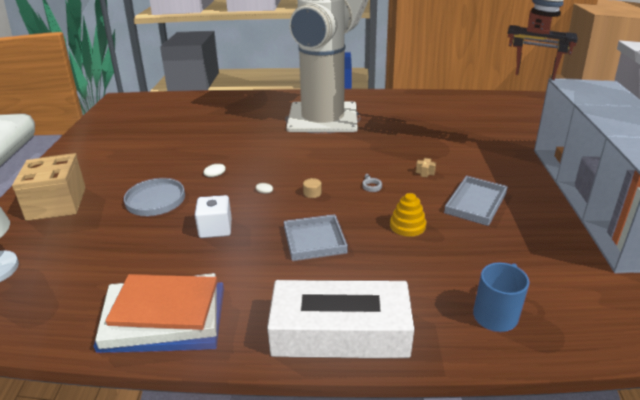

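The top view shows the oblong tray at (160,211), cone (232,170), square tray (316,147), cube (410,158) and dish (486,209). The loose items are the cross (202,270), ring (262,239), round block (323,224), small stone (372,228) and large stone (435,264).

```bash
cat > h.py <<'E'
from workcell import status, optics, ctrl
import cv2, numpy as np
from scipy.spatial.transform import Rotation as R
def ray(d,px,z):
    px=np.atleast_2d(np.array(px,float)); q=(px-[d["cx"],d["cy"]])/[d["fx"],d["fy"]]
    p=q.copy()
    for _ in range(20): p=q/(1+d["k1"]*(p**2).sum(1,keepdims=True))
    M=R.from_rotvec(d["rvec"]).as_matrix(); C=-M.T@d["tvec"]
    v=np.c_[p,np.ones(len(p))]@M
    return (C+v*((z-C[2])/v[:,2:]))[:,:2]
# name: rough pixel in top, rough in scene, z, colour class
T={'large':((435,264),(214,170),10,'w'),'small':((372,228),(264,188),8,'w'),'round':((323,224),(312,188),15,'m'),
'cross':((202,270),(426,168),15,'m'),'ring':((262,241),(372,184),6,'g'),'dish':((486,209),(154,196),10,'g'),
'oblong':((160,211),(477,200),10,'g'),'square':((316,147),(315,237),10,'g'),'cube':((410,158),(213,216),35,'w'),'cone':((232,170),(408,215),30,'m')}
def mask(f,c):
    H=cv2.cvtColor(f,cv2.COLOR_RGB2HSV).astype(int); h,s,v=H[...,0],H[...,1],H[...,2]
    if c=='w': m=(s<60)&(v>170)
    elif c=='m': m=(h>12)&(h<32)&(s>50)&(v>130)
    else: m=((s<80)&(v>70))|((h>90)&(h<130)&(v>70))
    return m.astype(np.uint8)
def find(d,name,view=0,near=None):
    t=T[name]; p=near or t[view]; m=mask(d["frame"],t[3])
    cs,_=cv2.findContours(m,cv2.RETR_EXTERNAL,cv2.CHAIN_APPROX_NONE)
    cs=[c for c in cs if cv2.contourArea(c)>15]
    return min(cs,key=lambda c:np.hypot(*(c[:,0].mean(0)-p)))[:,0]
def goto(x,y,z,yaw):
    """rows numbers: shift in current tool axes; yaw = world direction of tool y(closing)"""
    o=status.get_obs(); A=R.from_rotvec(o["orientation"]).as_matrix()
    s=A.T@(np.array([x,y,z])-o["ee_pos"])
    cur=np.arctan2(A[1,1],A[0,1]); dy=(yaw-cur+np.pi/2)%np.pi-np.pi/2
    print('pos',o["ee_pos"].round(1),'closing dir deg',np.degrees(cur).round(1),'shift',s.round(1),'turn z',round(-dy,3),'q6',o["qpos"][5].round(2))
E
python3 - <<'E'
from h import *
for v,n in enumerate(("top","scene")):
    d=optics.get_image(n)
    for k in T:
        c=find(d,k,v); w=ray(d,c,T[k][2]).astype(np.float32)
        (cx,cy),sz,a=cv2.minAreaRect(w); mo=cv2.moments(w)
        e=cv2.fitEllipse(w)
        print(n,k,len(c),'rect',np.round([cx,cy,*sz,a],1),'cen',round(mo['m10']/mo['m00'],1),round(mo['m01']/mo['m00'],1),'ell',np.round([*e[1],e[2]],1))
E
```

```text
top large 63 rect [ 369.7 -276.8   44.4   61.3   32.4] cen 369.6 -276.6 ell [43.9 60.2 34.6]
top small 45 rect [ 457.9 -131.3   40.9   36.1   43.7] cen 457.8 -131.1 ell [ 32.6  44.9 165.7]
top round 57 rect [470.4 -11.   46.   46.   88.9] cen 469.6 -10.8 ell [ 46.9  48.2 155. ]
top cross 71 rect [363.4 284.5  48.7  52.8  25.4] cen 362.9 284.8 ell [50.4 51.4 24.5]
top ring 74 rect [430.8 132.1  70.   50.4  42. ] cen 433.1 136.7 ell [ 47.5  69.1 107.7]
top dish 184 rect [ 499.4 -402.2  155.3  155.7   43.5] cen 499.6 -402.1 ell [153.1 156.4 163.7]
top oblong 196 rect [508.4 387.  118.7 167.7  60.5] cen 508.6 386.9 ell [133.2 198.   59.9]
top square 185 rect [660.6   3.1 124.9 123.7  13.1] cen 660.6 3.1 ell [141.6 143.4 123.2]
top cube 119 rect [ 623.2 -222.1   77.    84.7    8.2] cen 623.4 -222.6 ell [83.9 94.4 20. ]
top cone 98 rect [603.7 206.3  85.1  82.9  88.8] cen 603.9 206.0 ell [ 83.2  83.5 144.8]
scene large 48 rect [ 370.6 -276.4   54.3   59.5   89.8] cen 370.6 -276.7 ell [53.3 62.3 75.8]
scene small 37 rect [ 458.3 -132.    48.6   35.7   32.7] cen 457.7 -131.3 ell [ 34.3  48.  134.1]
scene round 58 rect [468.9 -11.7  89.9  45.    2. ] cen 466.0 -9.7 ell [44.6 96.6 96.8]
scene cross 57 rect [364.5 282.8  47.9 100.   82.8] cen 359.8 284.1 ell [47.6 94.  82.8]
scene ring 55 rect [430.3 136.4  47.8  83.5  86.2] cen 435.5 135.7 ell [48.8 82.  97.3]
scene dish 147 rect [ 500.7 -401.4  181.1  151.7   20.7] cen 500.7 -400.9 ell [153.2 180.  115.8]
scene oblong 161 rect [508.3 384.2 116.5 198.4  60.6] cen 509.4 383.9 ell [133.6 221.5  62.3]
scene square 183 rect [659.2   3.3 148.3 124.1  13.3] cen 659.6 3.0 ell [143.5 165.6  99.6]
scene cube 133 rect [ 618.9 -225.1  160.2   76.4   10.7] cen 616.9 -223.4 ell [ 80.4 180.4 105.3]
scene cone 144 rect [601.8 208.1  75.7 169.9  85.4] cen 608.8 210.8 ell [ 69.3 173.   81. ]
```

Run:
```python
from h import *
d=optics.get_image("top")
# ring: hole contour centre, tube direction by farthest points
m=mask(d["frame"],'g'); cs,h=cv2.findContours(m,cv2.RETR_CCOMP,cv2.CHAIN_APPROX_NONE)
for i,c in enumerate(cs):
    if h[0][i][3]>=0 and np.hypot(*(c[:,0].mean(0)-[262,239]))<15: print('hole',ray(d,c[:,0],6).mean(0).round(1),len(c),c[:,0].mean(0))
w=ray(d,find(d,'ring'),6); mo=w.mean(0); dd=np.hypot(*(w-[437,135]).T); print('tip',w[np.argsort(-dd)[:6]].round(1))
w=ray(d,find(d,'cross'),25); r=w-w.mean(0); a=np.arctan2(r[:,1],r[:,0]); rad=np.hypot(*r.T)
print('cross',w.mean(0), '4-fold phase deg',np.degrees(np.angle((np.exp(4j*a)*(rad-rad.mean())).sum()))/4)
f=d["frame"][200:300,180:300,::-1]; cv2.imwrite("pics/crop.png",cv2.resize(f,None,fx=5,fy=5,interpolation=cv2.INTER_CUBIC))
goto(370,-276.7,100,np.radians(34.6))
```

```text
hole [437.3 138.2] 37 [261.72972973 238.32432432]
tip [[391.7 123.4]
 [391.7 125.8]
 [391.8 128.2]
 [391.8 130.7]
 [394.1 120.9]
 [396.5 120.9]]
cross [364.02263271 282.02851854] 4-fold phase deg -16.94505528994319
pos [221.7 584.1 241.3] closing dir deg 69.2 shift [-444.1 -752.1  141.8] turn z 0.604 q6 -0.02
```

View pics/crop.png

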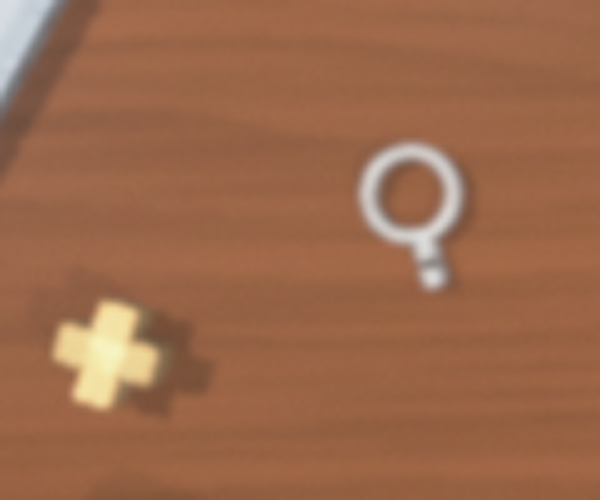

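```bash
python3 -m inch '[[[-404,-364,0,0,0,0.3,100],[-404,-364,0,0,0,0.3,100],[-404,-364,0,0,0,0.3,100],[-404,-364,0,0,0,0.3,100],[-404,-364,0,0,0,0.3,100],[-404,-364,0,0,0,0.3,100],[-404,-364,0,0,0,0.3,100],[-404,-364,0,0,0,0.3,100],[-404,-364,0,0,0,0.3,100],[-404,-364,0,0,0,0.3,100],[-404,-364,0,0,0,0.3,100],[-444,-752,142,0,0,0.604,100],[-444,-752,142,0,0,0.604,100],[-444,-752,142,0,0,0.604,100],[-444,-752,142,0,0,0.604,100],[-444,-752,142,0,0,0.604,100],[-444,-752,142,0,0,0.604,100],[-444,-752,142,0,0,0.604,100],[-444,-752,142,0,0,0.604,100],[-444,-752,142,0,0,0.604,100]]]'
python3 -c "
from h import *
goto(370,-276.7,22,np.radians(34.6))"
```

```text
t: 2.25
ee_pos: [368.8, -279.5, 98.5]
orientation: [-1.465, -2.779, 0.0]
ft_force: [0.2, 1.2, -0.3]
width: 87.7
grasp_force: 0.0
pos [ 368.8 -279.5   98.5] closing dir deg 34.4 shift [ 1.5  2.6 76.5] turn z -0.003 q6 -1.27
```

```bash
python3 -m inch '[[[0,0,0,0,0,0,100],[1,1,25,0,0,0,100],[1,1,50,0,0,0,100],[1,1,65,0,0,0,100],[1,1,70,0,0,0,100],[1,1,75,0,0,0,100],[1,1,75,0,0,0,100],[1,1,75,0,0,0,100]]]'
python3 -c "
from h import *
goto(370,-276.7,22,np.radians(34.6))"
```

```text
t: 3.05
ee_pos: [370.8, -274.9, 25.4]
orientation: [1.459, 2.781, -0.0]
ft_force: [0.2, -0.4, -0.6]
width: 87.7
grasp_force: 0.0
pos [ 370.8 -274.9   25.4] closing dir deg 34.6 shift [-1.  -1.7  3.4] turn z 0.001 q6 -1.27
```

```bash
python3 -m inch '[[[0,-1,3,0,0,0,100],[0,-1,3,0,0,0,0],[0,-1,3,0,0,0,0],[0,-1,3,0,0,0,0],[0,-1,3,0,0,0,0],[0,-1,3,0,0,0,0],[0,-1,3,0,0,0,0],[0,-1,3,0,0,0,0],[0,-1,3,0,0,0,0],[0,-1,3,0,0,0,0],[0,-1,3,0,0,0,0],[0,-1,3,0,0,0,0]]]'
python3 -c "
from h import *
u=np.array([-.57,.82])
p=np.array([500,-401.7])-28*u
print(p);goto(*p,60,np.radians(34.6))"
```

```text
t: 4.25
ee_pos: [369.4, -275.5, 21.7]
orientation: [-1.46, -2.782, -0.0]
ft_force: [-0.7, -0.4, 0.1]
width: 39.6
grasp_force: 30.0
[ 515.96 -424.66]
pos [ 369.4 -275.5   21.7] closing dir deg 34.6 shift [-206.    35.9  -38.3] turn z 0.0 q6 -1.27
```

```bash
python3 -m inch '[[[0,0,-15,0,0,0,0],[0,0,-40,0,0,0,0],[-30,5,-40,0,0,0,0],[-70,12,-40,0,0,0,0],[-110,19,-40,0,0,0,0],[-150,26,-40,0,0,0,0],[-185,32,-40,0,0,0,0],[-206,36,-40,0,0,0,0],[-206,36,-40,0,0,0,0],[-206,36,-25,0,0,0,0],[-206,36,-15,0,0,0,0],[-206,36,-10,0,0,0,0],[-206,36,-10,0,0,0,0]]]'
python3 -c "
from h import *
goto(516,-424.7,26,np.radians(34.6));print(status.get_obs()['width'])
d=optics.get_image('scene');cv2.imwrite('pics/s1.png',cv2.resize(d['frame'][120:270,60:300,::-1],None,fx=3,fy=3))"
```

```text
t: 5.55
ee_pos: [514.7, -423.3, 30.1]
orientation: [-1.459, -2.779, -0.001]
ft_force: [-0.4, -0.5, -0.3]
width: 39.9
grasp_force: 30.0
pos [ 514.7 -423.3   30.1] closing dir deg 34.6 shift [-1.9  0.3  4.1] turn z 0.0 q6 -1.31
39.86231256812781
```

View pics/s1.png

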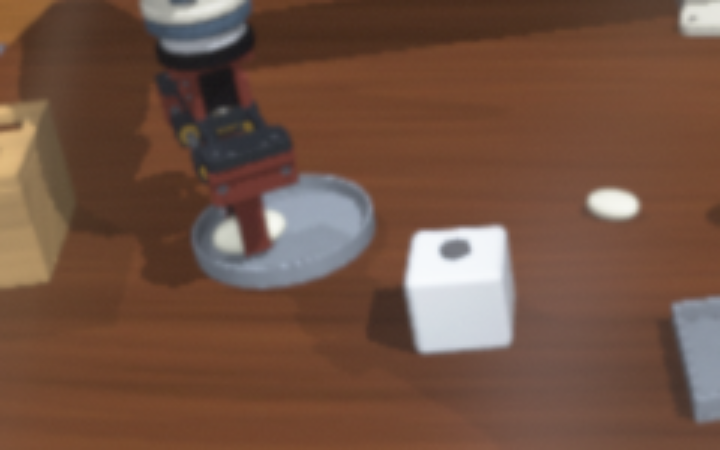

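The stone is held level over the far-left half of the dish (crop 250,235), well inside the rim. I'll lower it slowly and watch the force.

```bash
python3 -m inch '[[[0,0,2,0,0,0,0],[0,0,4,0,0,0,0],[0,0,5,0,0,0,0],[0,0,5.5,0,0,0,0],[0,0,6,0,0,0,0],[0,0,6,0,0,0,0],[0,0,6,0,0,0,0]]]'
```

```text
t: 6.3
ee_pos: [516.1, -424.6, 25.8]
orientation: [1.46, 2.782, -0.0]
ft_force: [0.6, 0.0, -0.9]
width: 39.4
grasp_force: 30.0
```

```bash
python3 -m inch '[[[0,0,0.5,0,0,0,0],[0,0,0.5,0,0,0,0],[0,0,0.5,0,0,0,0]]]'
```

```text
t: 6.6
ee_pos: [516.1, -424.7, 25.7]
orientation: [1.46, 2.781, -0.0]
ft_force: [-0.9, 1.7, 6.1]
width: 39.7
grasp_force: 30.0
```

Contact is confirmed at 6 N, so I'll release.

```bash
python3 -m inch '[[[0,0,0,0,0,0,47],[0,0,0,0,0,0,50],[0,0,0,0,0,0,55],[0,0,0,0,0,0,60],[0,0,0,0,0,0,62],[0,0,0,0,0,0,62],[0,0,-20,0,0,0,62],[0,0,-50,0,0,0,62],[0,0,-80,0,0,0,62],[0,0,-80,0,0,0,62]]]'
python3 -c "
from h import *
goto(457.8,-131.2,90,np.radians(165.7))
d=optics.get_image('scene');cv2.imwrite('pics/s2.png',cv2.resize(d['frame'][120:270,60:300,::-1],None,fx=3,fy=3))"
```

```text
t: 7.6
ee_pos: [518.2, -426.4, 109.6]
orientation: [1.457, 2.775, -0.003]
ft_force: [-0.5, -0.4, 0.7]
width: 54.5
grasp_force: 0.0
pos [ 518.2 -426.4  109.6] closing dir deg 34.6 shift [277.4 117.9  17.8] turn z 0.854 q6 -1.31
```

View pics/s2.png

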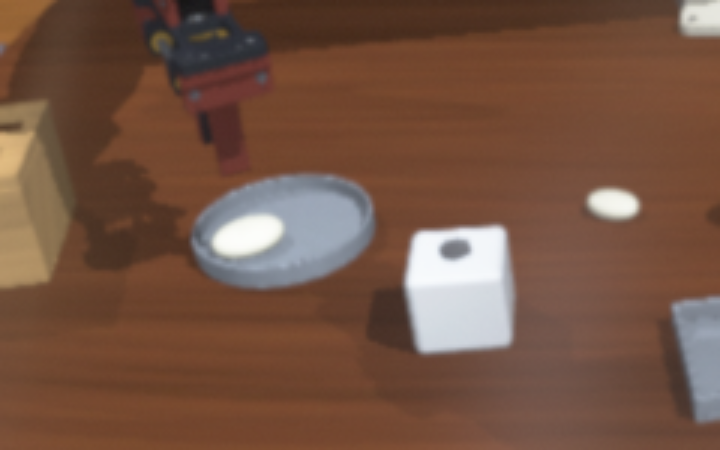

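The stone lies flat in the dish (crop 248,235). Next is the small stone at crop (613,204).

```bash
python3 -m inch '[[[35,15,0,0,0,0.12,80],[75,32,0,0,0,0.25,100],[115,49,0,0,0,0.39,100],[155,66,0,0,0,0.52,100],[195,83,0,0,0,0.65,100],[235,100,0,0,0,0.78,100],[265,113,0,0,0,0.854,100],[277,118,10,0,0,0.854,100],[277,118,30,0,0,0.854,100],[277,118,45,0,0,0.854,100],[277,118,55,0,0,0.854,100],[277,118,55,0,0,0.854,100],[277,118,55,0,0,0.854,100]]]'
python3 -c "
from h import *
goto(457.8,-131.2,21.5,np.radians(165.7))"
```

```text
t: 8.95
ee_pos: [455.7, -129.9, 49.8]
orientation: [-2.48, -1.927, 0.001]
ft_force: [-0.1, 0.4, 0.5]
width: 87.7
grasp_force: 0.0
pos [ 455.7 -129.9   49.8] closing dir deg -14.3 shift [-0.7  2.4 28.3] turn z -0.0 q6 -0.05
```

```bash
python3 -m inch '[[[0,1.5,10,0,0,0,100],[0,1.5,20,0,0,0,100],[0,1.5,26,0,0,0,100],[0,1.5,29,0,0,0,100],[0,1.5,29,0,0,0,0],[0,1.5,29,0,0,0,0],[0,1.5,29,0,0,0,0],[0,1.5,29,0,0,0,0],[0,1.5,29,0,0,0,0],[0,1.5,29,0,0,0,0],[0,1.5,29,0,0,0,0],[0,1.5,29,0,0,0,0],[0,1.5,29,0,0,0,0],[0,1.5,29,0,0,0,0],[0,1.5,29,0,0,0,0]]]'
python3 -c "
from h import *
p=np.array([500,-401.7])+35*np.array([-.57,.82])
print(p);goto(*p,60,np.radians(34.6))"
```

```text
t: 10.45
ee_pos: [457.4, -130.0, 21.2]
orientation: [2.481, 1.927, 0.0]
ft_force: [0.3, -0.4, 1.2]
width: 30.2
grasp_force: 30.0
[ 480.05 -373.  ]
pos [ 457.4 -130.    21.2] closing dir deg -14.3 shift [-229.9   82.1  -38.7] turn z -0.854 q6 -0.05
```

```bash
python3 -m inch '[[[0,0,-15,0,0,0,0],[0,0,-40,0,0,0,0],[-25,9,-45,0,0,-0.1,0],[-60,21,-45,0,0,-0.23,0],[-95,34,-45,0,0,-0.36,0],[-130,46,-45,0,0,-0.49,0],[-165,59,-45,0,0,-0.62,0],[-200,71,-45,0,0,-0.75,0],[-222,79,-45,0,0,-0.854,0],[-230,82,-45,0,0,-0.854,0],[-230,82,-40,0,0,-0.854,0],[-230,82,-25,0,0,-0.854,0],[-230,82,-15,0,0,-0.854,0],[-230,82,-10,0,0,-0.854,0],[-230,82,-10,0,0,-0.854,0],[-230,82,-10,0,0,-0.854,0]]]'
python3 -c "
from h import *
goto(480,-373,25.2,np.radians(34.6))
d=optics.get_image('scene');cv2.imwrite('pics/s3.png',cv2.resize(d['frame'][120:270,60:300,::-1],None,fx=3,fy=3))"
```

```text
t: 12.05
ee_pos: [479.9, -372.6, 31.0]
orientation: [-1.459, -2.781, -0.0]
ft_force: [-0.3, 0.1, 0.4]
width: 29.9
grasp_force: 30.0
pos [ 479.9 -372.6   31. ] closing dir deg 34.6 shift [-0.4 -0.2  5.8] turn z 0.0 q6 -1.28
```

View pics/s3.png

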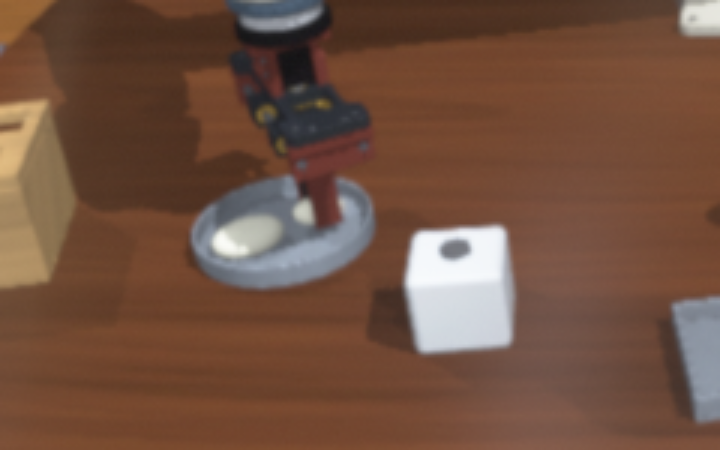

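The small stone (crop 310,212) is inside the dish and clear of the large one. I'll lower it.

```bash
python3 -m inch '[[[0,0,2,0,0,0,0],[0,0,4,0,0,0,0],[0,0,5,0,0,0,0],[0,0,5.5,0,0,0,0],[0,0,6,0,0,0,0],[0,0,6.3,0,0,0,0],[0,0,6.3,0,0,0,0],[0,0,6.3,0,0,0,0]]]'
```

```text
t: 12.9
ee_pos: [479.9, -373.2, 25.2]
orientation: [1.46, 2.781, -0.0]
ft_force: [-2.3, 0.8, 4.4]
width: 30.0
grasp_force: 30.0
```

```bash
python3 -m inch '[[[0,0,0,0,0,0,37],[0,0,0,0,0,0,40],[0,0,0,0,0,0,45],[0,0,0,0,0,0,50],[0,0,0,0,0,0,50],[0,0,0,0,0,0,50],[0,0,-20,0,0,0,50],[0,0,-50,0,0,0,50],[0,0,-80,0,0,0,50],[0,0,-80,0,0,0,50]]]'
python3 -c "
from h import *
goto(469.8,-10.8,60,np.radians(60.5))
d=optics.get_image('scene');cv2.imwrite('pics/s4.png',cv2.resize(d['frame'][120:270,60:300,::-1],None,fx=3,fy=3))"
```

```text
t: 13.9
ee_pos: [481.9, -374.7, 108.8]
orientation: [1.457, 2.776, -0.002]
ft_force: [-0.1, -0.5, 0.0]
width: 43.9
grasp_force: 0.0
pos [ 481.9 -374.7  108.8] closing dir deg 34.6 shift [306.7 196.6  47.1] turn z -0.452 q6 -1.28
```

View pics/s4.png

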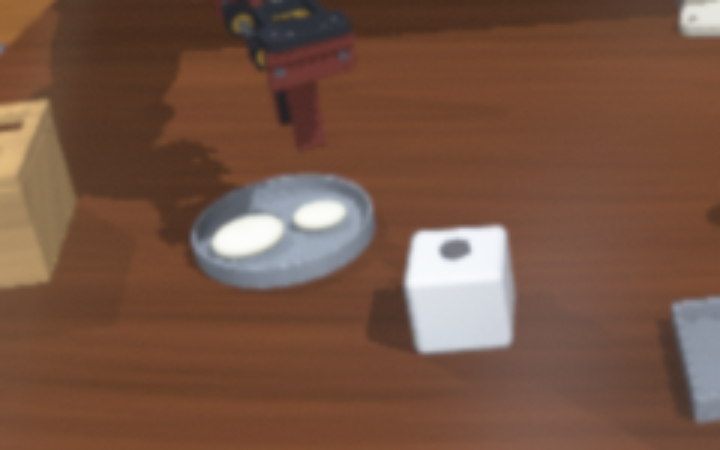

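Both stones lie flat and apart in the dish (crop 248,235 and 320,214). Next is the round block.

```bash
python3 -m inch '[[[35,23,0,0,0,-0.06,80],[72,47,0,0,0,-0.12,100],[109,71,0,0,0,-0.18,100],[146,95,0,0,0,-0.24,100],[183,119,0,0,0,-0.3,100],[220,143,0,0,0,-0.36,100],[257,167,0,0,0,-0.42,100],[285,185,0,0,0,-0.452,100],[304.5,197,10,0,0,-0.452,100],[304.5,197,30,0,0,-0.452,100],[304.5,197,45,0,0,-0.452,100],[304.5,197,45,0,0,-0.452,100],[304.5,197,45,0,0,-0.452,100],[304.5,197,45,0,0,-0.452,100]]]'
python3 -c "
from h import *
goto(469.8,-10.8,26,np.radians(60.5))"
```

```text
t: 15.35
ee_pos: [469.2, -10.8, 60.1]
orientation: [0.8, 3.038, 0.0]
ft_force: [0.1, -0.9, -0.2]
width: 87.7
grasp_force: 0.0
pos [469.2 -10.8  60.1] closing dir deg 60.5 shift [-0.5  0.3 34.1] turn z -0.0 q6 -1.1
```

```bash
python3 -m inch '[[[0,0,12,0,0,0,100],[0,0,24,0,0,0,100],[0,0,31,0,0,0,100],[0,0,35,0,0,0,100],[0,0,35,0,0,0,0],[0,0,35,0,0,0,0],[0,0,35,0,0,0,0],[0,0,35,0,0,0,0],[0,0,35,0,0,0,0],[0,0,35,0,0,0,0],[0,0,35,0,0,0,0],[0,0,35,0,0,0,0],[0,0,35,0,0,0,0],[0,0,35,0,0,0,0]]]'
python3 -c "
from h import *
goto(539.8,368.3,100,np.radians(60.5))"
```

```text
t: 16.75
ee_pos: [469.2, -10.6, 25.0]
orientation: [0.8, 3.038, 0.0]
ft_force: [-1.0, -0.5, 4.3]
width: 44.1
grasp_force: 30.0
pos [469.2 -10.6  25. ] closing dir deg 60.5 shift [125.1 364.5 -74.9] turn z 0.0 q6 -1.1
```

```bash
python3 -m inch '[[[0,0,-15,0,0,0,0],[0,0,-45,0,0,0,0],[10,30,-75,0,0,0,0],[25,73,-85,0,0,0,0],[40,116,-85,0,0,0,0],[55,160,-85,0,0,0,0],[70,204,-85,0,0,0,0],[85,248,-85,0,0,0,0],[100,292,-85,0,0,0,0],[113,330,-85,0,0,0,0],[121,354,-85,0,0,0,0],[125,364.5,-80,0,0,0,0],[125,364.5,-60,0,0,0,0],[125,364.5,-35,0,0,0,0],[125,364.5,-20,0,0,0,0],[125,364.5,-12,0,0,0,0],[125,364.5,-12,0,0,0,0],[125,364.5,-12,0,0,0,0]]]'
python3 -c "
from h import *
goto(539.8,368.3,29,np.radians(60.5))
d=optics.get_image('scene');cv2.imwrite('pics/s5.png',cv2.resize(d['frame'][120:270,340:540,::-1],None,fx=3,fy=3))"
```

```text
t: 18.55
ee_pos: [540.2, 368.1, 37.4]
orientation: [0.8, 3.038, 0.001]
ft_force: [0.1, 0.5, 0.1]
width: 43.4
grasp_force: 30.0
pos [540.2 368.1  37.4] closing dir deg 60.5 shift [ 0.4 -0.   8.4] turn z -0.0 q6 -0.48
```

View pics/s5.png

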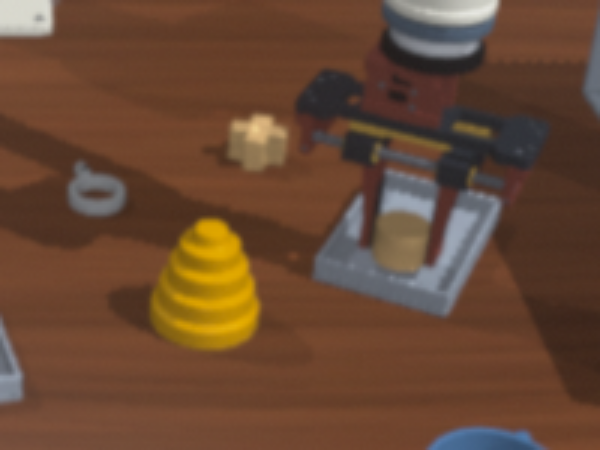

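The block (crop 400,242) is over the near end of the oblong tray, with the fingers inside the walls. I'll set it down.

```bash
python3 -m inch '[[[0,0,3,0,0,0,0],[0,0,6,0,0,0,0],[0,0,7.5,0,0,0,0],[0,0,8.2,0,0,0,0],[0,0,8.2,0,0,0,0],[0,0,8.2,0,0,0,0],[0,0,8.2,0,0,0,52],[0,0,8.2,0,0,0,56],[0,0,8.2,0,0,0,59],[0,0,8.2,0,0,0,60],[0,0,8.2,0,0,0,60],[0,0,-15,0,0,0,60],[0,0,-50,0,0,0,60],[0,0,-72,0,0,0,60],[0,0,-72,0,0,0,60],[0,0,-72,0,0,0,60],[0,0,-72,0,0,0,60]]]'
python3 -c "
from h import *
goto(363.3,284,60,np.radians(73))"
```

```text
t: 20.3
ee_pos: [538.9, 367.7, 107.5]
orientation: [-0.799, -3.037, 0.002]
ft_force: [-0.1, 0.3, 0.0]
width: 53.0
grasp_force: 0.0
pos [538.9 367.7 107.5] closing dir deg 60.5 shift [ 111.6 -159.3   47.9] turn z -0.218 q6 -0.48
```

```bash
python3 -m inch '[[[22,-32,0,0,0,-0.05,80],[46,-66,0,0,0,-0.11,100],[70,-100,0,0,0,-0.16,100],[92,-132,0,0,0,-0.218,100],[105,-152,5,0,0,-0.218,100],[111,-160,20,0,0,-0.218,100],[111,-160,35,0,0,-0.218,100],[111,-160,49,0,0,-0.218,100],[111,-160,49,0,0,-0.218,100],[111,-160,49,0,0,-0.218,100],[111,-160,49,0,0,-0.218,100]]]'
python3 -c "
from h import *
goto(363.5,283.2,26,np.radians(73))"
```

```text
t: 21.4
ee_pos: [364.4, 283.7, 60.0]
orientation: [-0.465, -3.107, 0.0]
ft_force: [-0.5, 0.4, 0.4]
width: 88.0
grasp_force: 0.0
pos [364.4 283.7  60. ] closing dir deg 73.0 shift [ 0.8 -0.7 34. ] turn z -0.0 q6 -0.64
```

```bash
python3 -m inch '[[[0.5,0,12,0,0,0,100],[0.5,0,24,0,0,0,100],[0.5,0,31,0,0,0,100],[0.5,0,35,0,0,0,100],[0.5,0,35,0,0,0,0],[0.5,0,35,0,0,0,0],[0.5,0,35,0,0,0,0],[0.5,0,35,0,0,0,0],[0.5,0,35,0,0,0,0],[0.5,0,35,0,0,0,0],[0.5,0,35,0,0,0,0],[0.5,0,35,0,0,0,0],[0.5,0,35,0,0,0,0],[0.5,0,35,0,0,0,0]]]'
python3 -c "
from h import *
goto(477.2,403.7,80,np.radians(60.5))"
```

```text
t: 22.8
ee_pos: [363.9, 283.8, 25.1]
orientation: [0.464, 3.107, 0.0]
ft_force: [0.1, -0.6, 5.6]
width: 47.4
grasp_force: 30.0
pos [363.9 283.8  25.1] closing dir deg 73.0 shift [-73.2 147.8 -54.9] turn z 0.218 q6 -0.64
```

```bash
python3 -m inch '[[[0,0,-15,0,0,0,0],[0,0,-45,0,0,0,0],[-12,25,-65,0,0,0.05,0],[-30,60,-65,0,0,0.1,0],[-48,97,-65,0,0,0.15,0],[-63,127,-65,0,0,0.2,0],[-71,143,-65,0,0,0.218,0],[-73,148,-60,0,0,0.218,0],[-73,148,-40,0,0,0.218,0],[-73,148,-22,0,0,0.218,0],[-73,148,-12,0,0,0.218,0],[-73,148,-12,0,0,0.218,0],[-73,148,-12,0,0,0.218,0]]]'
python3 -c "
from h import *
goto(477.2,403.7,29,np.radians(60.5))
d=optics.get_image('scene');cv2.imwrite('pics/s6.png',cv2.resize(d['frame'][120:270,340:540,::-1],None,fx=3,fy=3))"
```

```text
t: 24.1
ee_pos: [476.7, 403.7, 36.9]
orientation: [-0.799, -3.038, 0.001]
ft_force: [0.3, -0.1, 0.3]
width: 47.8
grasp_force: 30.0
pos [476.7 403.7  36.9] closing dir deg 60.5 shift [-0.4  0.3  7.9] turn z 0.0 q6 -0.37
```

View pics/s6.png

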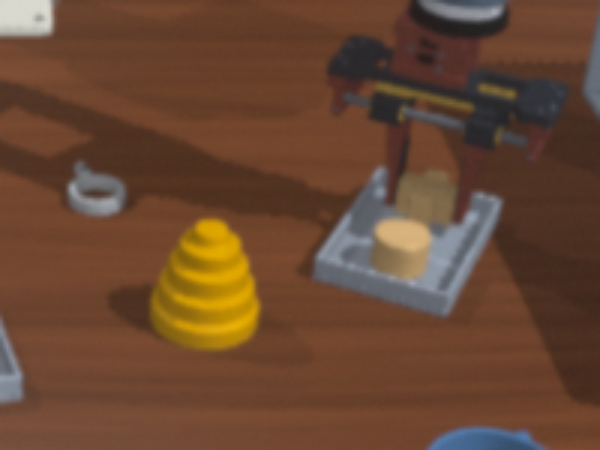

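The round block stands on the tray floor (400,248). The cross (428,197) is over the far half and clear of it, so I'll set it down.

```bash
python3 -m inch '[[[0,0,3,0,0,0,0],[0,0,6,0,0,0,0],[0,0,7.5,0,0,0,0],[0,0,8.2,0,0,0,0],[0,0,8.2,0,0,0,0],[0,0,8.2,0,0,0,0],[0,0,8.2,0,0,0,57],[0,0,8.2,0,0,0,60],[0,0,8.2,0,0,0,63],[0,0,8.2,0,0,0,63],[0,0,8.2,0,0,0,63],[0,0,-15,0,0,0,63],[0,0,-50,0,0,0,63],[0,0,-72,0,0,0,63],[0,0,-72,0,0,0,63],[0,0,-72,0,0,0,63],[0,0,-72,0,0,0,63]]]'
python3 -c "
from h import *
goto(437,137.5,60,np.radians(103.4))"
```

```text
t: 25.85
ee_pos: [476.3, 403.3, 107.6]
orientation: [-0.8, -3.037, 0.003]
ft_force: [0.2, 0.7, -0.5]
width: 55.4
grasp_force: 0.0
pos [476.3 403.3 107.6] closing dir deg 60.5 shift [ -96.8 -250.6   48. ] turn z -0.749 q6 -0.37
```

```bash
python3 -m inch '[[[-10,-27,0,0,0,-0.08,80],[-25,-65,0,0,0,-0.18,100],[-40,-103,0,0,0,-0.29,100],[-55,-142,0,0,0,-0.41,100],[-70,-181,0,0,0,-0.53,100],[-84,-217,0,0,0,-0.65,100],[-93,-241,0,0,0,-0.749,100],[-97,-251,10,0,0,-0.749,100],[-97,-251,30,0,0,-0.749,100],[-97,-251,49,0,0,-0.749,100],[-97,-251,49,0,0,-0.749,100],[-97,-251,49,0,0,-0.749,100],[-97,-251,49,0,0,-0.749,100]]]'
python3 -c "
from h import *
goto(437,137.5,21,np.radians(103.4))"
```

```text
t: 27.15
ee_pos: [438.0, 138.1, 60.0]
orientation: [-0.367, 3.12, 0.0]
ft_force: [-0.3, 0.4, 0.4]
width: 88.0
grasp_force: 0.0
pos [438.  138.1  60. ] closing dir deg 103.4 shift [ 1.2 -0.4 39. ] turn z 0.0 q6 -1.53
```

```bash
python3 -m inch '[[[1,0,14,0,0,0,100],[1,0,27,0,0,0,100],[1,0,35,0,0,0,100],[1,0,39,0,0,0,100],[1,0,39,0,0,0,0],[1,0,39,0,0,0,0],[1,0,39,0,0,0,0],[1,0,39,0,0,0,0],[1,0,39,0,0,0,0],[1,0,39,0,0,0,0],[1,0,39,0,0,0,0],[1,0,39,0,0,0,0],[1,0,39,0,0,0,0],[1,0,39,0,0,0,0]]]'
python3 -c "
from h import *
goto(670.7,5.6,100,np.radians(103.1))"
```

```text
t: 28.55
ee_pos: [437.0, 137.5, 21.1]
orientation: [-0.367, 3.12, 0.0]
ft_force: [-0.9, 0.1, 6.4]
width: 47.3
grasp_force: 30.0
pos [437.  137.5  21.1] closing dir deg 103.4 shift [-196.7 -182.6  -78.8] turn z 0.006 q6 -1.53
```

```bash
python3 -m inch '[[[0,0,-15,0,0,0,0],[0,0,-45,0,0,0,0],[-15,-14,-75,0,0,0,0],[-42,-39,-85,0,0,0,0],[-70,-65,-85,0,0,0,0],[-98,-91,-85,0,0,0,0],[-126,-117,-85,0,0,0,0],[-154,-143,-85,0,0,0,0],[-178,-165,-85,0,0,0,0],[-192,-178,-85,0,0,0,0],[-197,-182.5,-80,0,0,0,0],[-197,-182.5,-55,0,0,0,0],[-197,-182.5,-30,0,0,0,0],[-197,-182.5,-18,0,0,0,0],[-197,-182.5,-12,0,0,0,0],[-197,-182.5,-12,0,0,0,0],[-197,-182.5,-12,0,0,0,0]]]'
python3 -c "
from h import *
goto(670.7,5.6,25,np.radians(103.1))
d=optics.get_image('scene');cv2.imwrite('pics/s7.png',cv2.resize(d['frame'][130:280,240:440,::-1],None,fx=3,fy=3))"
```

```text
t: 30.25
ee_pos: [671.3, 5.9, 33.7]
orientation: [-0.367, 3.119, -0.0]
ft_force: [0.2, 0.2, -0.2]
width: 47.6
grasp_force: 30.0
pos [671.3   5.9  33.7] closing dir deg 103.4 shift [ 0.6 -0.1  8.7] turn z 0.006 q6 -1.81
```

View pics/s7.png

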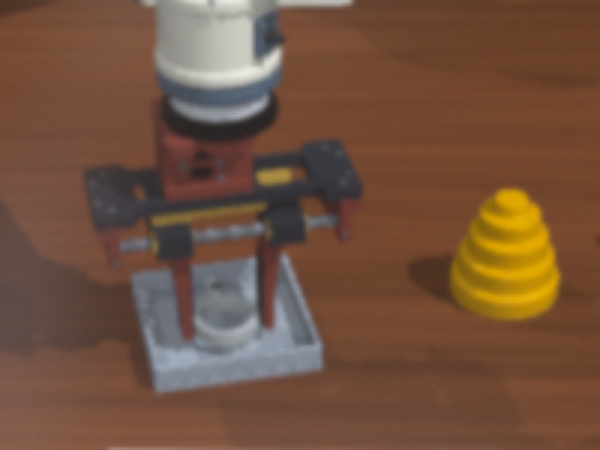

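The ring (crop 225,320) is centred inside the square tray, with its tube toward the robot. I'll set it down.

```bash
python3 -m inch '[[[0,0,3,0,0,0,0],[0,0,6,0,0,0,0],[0,0,7.5,0,0,0,0],[0,0,8.2,0,0,0,0],[0,0,8.2,0,0,0,0],[0,0,8.2,0,0,0,0],[0,0,8.2,0,0,0,57],[0,0,8.2,0,0,0,60],[0,0,8.2,0,0,0,63],[0,0,8.2,0,0,0,63],[0,0,8.2,0,0,0,63],[0,0,-15,0,0,0,63],[0,0,-50,0,0,0,63],[0,0,-90,0,0,0,63],[0,0,-130,0,0,0,63],[0,0,-150,0,0,0,63],[0,0,-150,0,0,0,63]]]'
python3 -m inch '[[[150,0,0,0,0,0,63],[150,0,0,0,0,0,63],[150,0,0,0,0,0,63],[220,0,0,0,0,0,63],[220,0,0,0,0,0,63],[220,0,0,0,0,0,63],[220,0,0,0,0,0,63]]]'
python3 -c "
from h import *
d=optics.get_image('top');cv2.imwrite('pics/t8.png',d['frame'][:,:,::-1])
d=optics.get_image('scene');cv2.imwrite('pics/s8.png',cv2.resize(d['frame'][120:290,110:520,::-1],None,fx=1.9,fy=1.9))"
```

```text
t: 32.0
ee_pos: [673.0, 5.7, 186.8]
orientation: [-0.366, 3.113, -0.001]
ft_force: [-0.7, -0.0, -0.9]
width: 55.3
grasp_force: 0.0
t: 32.7
ee_pos: [457.2, -45.5, 182.5]
orientation: [-0.366, 3.12, 0.0]
ft_force: [0.8, -0.3, 0.2]
width: 55.2
grasp_force: 0.0
```

View pics/s8.png

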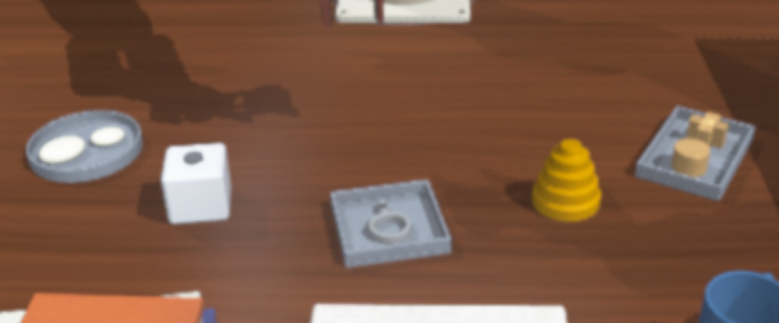

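View pics/t8.png

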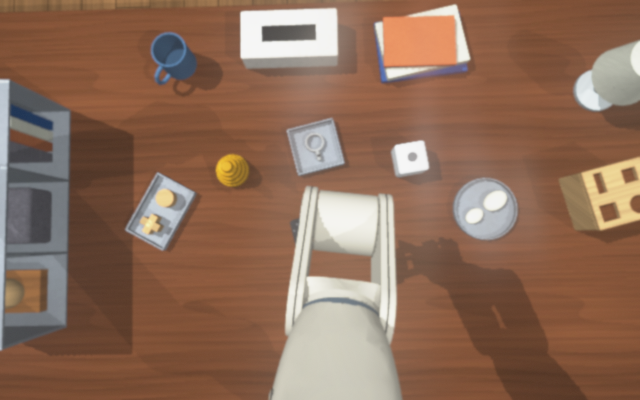

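All five items lie flat in their trays: stones at top-view (496,200) and (474,215), blocks at (165,198) and (151,224), ring at (315,144). The cone (232,170) and cube (410,158) have not moved.

```bash
python3 -c "
from workcell import ctrl
print(ctrl.close_job())"
```

```text
the job is handed in; nothing more can be done
None
```

The job is handed in: both stones are in the round dish, both maple blocks in the oblong tray and the whistle ring in the square tray, all lying flat, with the cone and cube where they stood, at about 33 s of the 131 s allowed.

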